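# Load tested modules into the instrument housing in reverse order

### The arm

A 6-joint arm with a two-finger parallel gripper is mounted at the origin on the work surface. World frame = base frame: x ahead of the robot, y to its left, z up, the work surface at z = 0. Lengths are in mm, angles in rad, forces in N, time in s.
With the tool pointing down it reaches from about 275 to 1000 mm from the base axis. Payload 8.4 kg.
Tool frame: the origin (TCP) lies midway between the tips of the shut fingers; the grasp point (between the pads) lies 19 mm behind it; z points along the fingers, y is the line along which they close (so a half turn about z gives the same grasp; the last joint's range is limited). The gripper opens to 85 mm and grips with 20 to 120 N. Pads are 22 mm wide; open, the fingers measure 114 mm over their backs; the gripper's body (76 mm by 85 mm) begins 54 mm behind the grasp point. The pads swing forward as they close: fully open they stand 13 mm farther back than shut.
Start: joints at [-1.184, 0.353, 1.633, -0, 1.155, -0.002], TCP at [236.923, -578.356, 198.281] pointing down, gripper open.
Joint ranges: [-2.63, 2.63], [-0.92, 2.1], [0.06, 2.66], [-1.3, 4.44], [0, 2.69], [-3.02, 3.02]. Speed limits (rad/s): [2.22, 2.22, 2.79, 3.14, 3.14, 3.14].

### API

Orientations are given as [roll, pitch, yaw] about the fixed x, y, z axes, in that order (R = Rz(yaw) Ry(pitch) Rx(roll)).
In Python, from rig import monitor, imaging, r gives the robot as it stands.
- The arm moves only by the tool drive_tool, never from a script. Its argument "plan" is a list of rows, each an object of numbers: "x", "y", "z": the shift along the tool's x, y, z in units of 50 mm (1.0 is 50 mm); "ax", "ay", "az": the turn, a rotation vector about the tool's x, y, z in units of 6 degrees (1.0 is 6 degrees); "hand": the finger opening in mm, from 0 to 85.4. In form: [{"x": .., "y": .., "z": .., "ax": .., "ay": .., "az": .., "hand": ..}, ...]. A call has 1 to 8 rows; each row is the pose to reach, as a shift and turn from the pose commanded when the call began, along the tool's axes at that moment; what a row does not reach only later rows make up. A row lasts 1/10 s, in which the tool goes at most 50 mm and 8.59 degrees, less where a joint would pass 70% of its speed; a pose out of reach is approached as far as the arm can. A call with a gripper value outside its range is refused whole. The fingers move at their own pace and stop on an object; "grip_force" is the grip in N (left out, the last holds). Time passes only in rows, so rows that repeat a pose let the fingers close. It gives the time, the measured TCP pose, the force, the opening and the grip force at its end, in the units of the state.
- monitor.sense(): the state, without advancing time (a new reading comes with each control period).
- imaging.grab_frame(name): name is "scene" or "side" or "wrist"; returns the picture (384x512x3 uint8, red, green, blue); there is no depth.
- imaging.camera_info(name): a dict with "mtx" (3x3 intrinsics, pixels), "R" (3x3) and "t" (3): a world point X has camera coordinates R X + t. Camera axes: x right, y down, z forward; pixel columns grow to the right and rows downward; lengths in mm; the calibration is good to about 2 mm. The wrist camera is an equidistant fisheye: a pixel r from the principal point sees the ray r / f radians off the axis. A picture is of the moment at which its call begins: read the wrist's pose just before it. camera_info takes no time and is no camera call; for the wrist camera it gives the pose at the moment of the call.
- r.sign_off(): hands the job in; it is judged then, once.
The state is a dict: "clock": time; "qpos": joint angles; "qvel": joint speeds; "joint_efforts": joint torques, N m; "eef_pos": TCP position; "tcp_rot": TCP orientation; "contact_force": force on the tool from outside, world axes, zero at the start; "wrist_torque": the same for the moment, N m; "opening": opening from 0.0 (shut) to 1.0 (fully open); "grasp_force": force on a finger pad.
Only numpy, scipy, OpenCV 4.12 (cv2) and the standard library are available. Lean on these libraries where they do the work, as an engineer would, in place of code of your own. Each camera call takes 0.05 s, during which the arm holds its last target. There are 200 camera calls.

### The job

Load the four tested modules from the ivory test rack into the empty teal instrument housing in reverse order, because the housing is wired the other way round: the module that stands leftmost in the rack, as seen from the robot, goes into the rightmost bay of the housing, the next one beside it, and so on, until the rack's rightmost module stands in the leftmost bay. Keep the modules upright, set each one down gently rather than dropping it, and leave every one standing on the floor of its bay, in the middle to within about a centimetre.

Things in the scene. Friction and masses are not known exactly. Their poses are not given: they have to be found in the camera images.
- rack: Ivory test rack, fixed, with a row of four bays along its own y axis (left-right for the robot, turned up to 0.2 rad). Origin: centre of its underside, on the bench. Bay centres at x = 0, y = -78, -26, +26, +78 mm in its frame. Modules in it stand with their underside 10 mm above the bench; its walls reach 24 mm above the bench.
- housing: Teal open housing, fixed, 64 x 216 x 22 mm, nearer or farther than the rack, with four empty bays along its own y axis (left-right for the robot, turned up to 0.2 rad). Origin: centre of underside, on the bench. Bay centres at x = 0, y = -78, -26, +26, +78 mm; bays 58 (x) by 48 mm, floor 4 mm, walls 22 and dividers 18 mm above the bench; centre of a seated module 39 mm above the bench.
- module_red_center (a point): Centre, half-way up, of the loose upright module with a red top: aluminium block 40 (its x, across the row) x 30 (y) x 70 mm (z), 0.1 to 0.21 kg, plus two 8 mm high brass connectors on top. Starts in the rack bay with its colour, within 6 mm of its centre and 0.1 rad of the rack's yaw, 14 to 30 mm from its neighbours; best gripped from above across the 40 mm, in its upper half.
- module_yellow_center (a point): Centre, half-way up, of the loose upright module with a yellow top: aluminium block 40 (its x, across the row) x 30 (y) x 70 mm (z), 0.1 to 0.21 kg, plus two 8 mm high brass connectors on top. Starts in the rack bay with its colour, within 6 mm of its centre and 0.1 rad of the rack's yaw, 14 to 30 mm from its neighbours; best gripped from above across the 40 mm, in its upper half.
- module_blue_center (a point): Centre, half-way up, of the loose upright module with a dark blue top: aluminium block 40 (its x, across the row) x 30 (y) x 70 mm (z), 0.1 to 0.21 kg, plus two 8 mm high brass connectors on top. Starts in the rack bay with its colour, within 6 mm of its centre and 0.1 rad of the rack's yaw, 14 to 30 mm from its neighbours; best gripped from above across the 40 mm, in its upper half.
- module_black_center (a point): Centre, half-way up, of the loose upright module with a black top: aluminium block 40 (its x, across the row) x 30 (y) x 70 mm (z), 0.1 to 0.21 kg, plus two 8 mm high brass connectors on top. Starts in the rack bay with its colour, within 6 mm of its centre and 0.1 rad of the rack's yaw, 14 to 30 mm from its neighbours; best gripped from above across the 40 mm, in its upper half.
- bay_red: Fixed grey bay of the rack with two red tabs, 22 x 36 x 10 mm, one before and one behind it (x = -45 and +45 mm). Origin: centre of the bay's underside, 6 mm above the bench; floor 4 mm thick, walls 18 mm high, inside 58 x 48 mm. It shows where in the row the red module began; its place in the row is shuffled.
- bay_yellow: Fixed grey bay of the rack with two yellow tabs, 22 x 36 x 10 mm, one before and one behind it (x = -45 and +45 mm). Origin: centre of the bay's underside, 6 mm above the bench; floor 4 mm thick, walls 18 mm high, inside 58 x 48 mm. It shows where in the row the yellow module began; its place in the row is shuffled.
- bay_blue: Fixed grey bay of the rack with two dark blue tabs, 22 x 36 x 10 mm, one before and one behind it (x = -45 and +45 mm). Origin: centre of the bay's underside, 6 mm above the bench; floor 4 mm thick, walls 18 mm high, inside 58 x 48 mm. It shows where in the row the dark blue module began; its place in the row is shuffled.
- bay_black: Fixed grey bay of the rack with two black tabs, 22 x 36 x 10 mm, one before and one behind it (x = -45 and +45 mm). Origin: centre of the bay's underside, 6 mm above the bench; floor 4 mm thick, walls 18 mm high, inside 58 x 48 mm. It shows where in the row the black module began; its place in the row is shuffled.
There are look-alikes about, which are no part of the job. Leave any green look-alike of the part that bears module_yellow_center alone. Leave any green look-alike of the part that bears module_black_center alone.

How it is judged:
By the outcome, as a careful person would: the job done as asked, in the order asked, and still so for the second after the job is handed in, with the robot touching nothing.
It also fails if it takes over 96 s, if anything falls off the work surface, if the arm or the gripper's body presses on something with over 40 N, if the wrist force passes 120 N, or if a joint passes its speed limit or range.

## Working session

There is one attempt and no reset: what is moved stays moved. The work goes in short steps, Python scripts to look and compute and a tool call to move; the robot and the scene stay as the last step left them, time stands still between calls to the robot, and variables do not carry over. Pictures are saved under pics/ and viewed, at most 14 in all, crops included, and the job is handed in when it is done.

Besides the shell and the picture viewer there is one more tool, called after "Emit:" as a command line: name --argument value ..., lists and objects as JSON in quotes. drive_tool: Moves the arm, as the interface text tells. Its arguments: {"type":"object","properties":{"plan":{"type":"array","items":{"type":"object","properties":{"x":{"type":"number"},"y":{"type":"number"},"z":{"type":"number"},"ax":{"type":"number"},"ay":{"type":"number"},"az":{"type":"number"},"hand":{"type":"number"}}}},"grip_force":{"type":"number"}},"required":["plan"]}

```bash
mkdir -p pics; python3 - <<'E'
from rig import monitor, imaging, r
import cv2
for n in ("scene","side"):
    im=imaging.grab_frame(n); cv2.imwrite(f"pics/{n}0.png",im[:,:,::-1])
    print(n,imaging.camera_info(n))
print(monitor.sense())
E
```

```text
scene {'mtx': array([[401.0574328 ,   0.        , 253.54425475],
       [  0.        , 401.0574328 , 193.23423954],
       [  0.        ,   0.        ,   1.        ]]), 'R': array([[-0.38228873,  0.9239393 , -0.01383818],
       [ 0.7056479 ,  0.28223438, -0.64992676],
       [-0.59658727, -0.25822456, -0.75987085]]), 't': array([ 176.47443833, -361.43872588, 1044.04027697])}
side {'mtx': array([[473.55737857,   0.        , 259.79972456],
       [  0.        , 473.55737857, 190.56453991],
       [  0.        ,   0.        ,   1.        ]]), 'R': array([[ 0.9253415 , -0.37900038, -0.01009098],
       [-0.2087676 , -0.48713435, -0.8480072 ],
       [ 0.31647939,  0.78680292, -0.52988863]]), 't': array([-534.96812372,  180.65777815,  619.55059973])}
{'clock': 0.1, 'qpos': array([-1.18440778e+00,  3.53599700e-01,  1.63406416e+00,  1.11651289e-05,
        1.15524790e+00, -2.40086136e-03]), 'qvel': array([-1.47021639e-03, -1.42952025e-03, -1.17868363e-03,  3.98865302e-04,
       -7.81226255e-05, -6.21588977e-04]), 'joint_efforts': array([ 3.51145973e-04, -6.06359196e+01, -3.42820072e+01,  9.05629850e-05,
        4.06999417e-03,  6.46096382e-06]), 'eef_pos': array([ 236.73568283, -577.89904677,  197.62192795]), 'tcp_rot': array([-3.14027358e+00, -1.33759075e-05,  3.88784885e-01]), 'contact_force': array([0.57305496, 0.11493808, 0.32477145]), 'wrist_torque': array([-0.05108255, -0.01483671,  0.00547564]), 'grasp_force': 0.0, 'opening': 0.9975617185864891}
```

View pics/scene0.png

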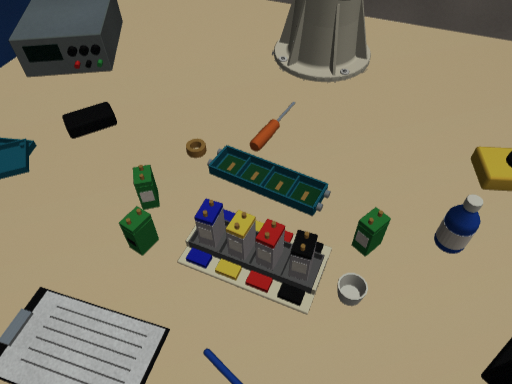

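View pics/side0.png

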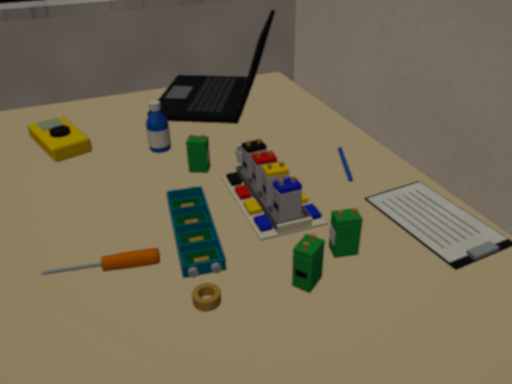

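Image right in the scene view is +y, the robot's left. So the rack reads, left to right: black (303,245), red (270,237), yellow (240,230), blue (209,212). The teal housing at (268,179) stands nearer the robot. The green boxes at (146,185), (139,230) and (370,230) are decoys. I'll enlarge a crop to confirm and measure.

```bash
python3 - <<'E'
import cv2
im=cv2.imread("pics/scene0.png")[140:310,170:340]
cv2.imwrite("pics/crop0.png",cv2.resize(im,None,fx=3.5,fy=3.5,interpolation=cv2.INTER_CUBIC))
im=cv2.imread("pics/side0.png")[125:290,155:335]
cv2.imwrite("pics/crop1.png",cv2.resize(im,None,fx=3.5,fy=3.5,interpolation=cv2.INTER_CUBIC))
E
```

```text
(no output)
```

View pics/crop0.png

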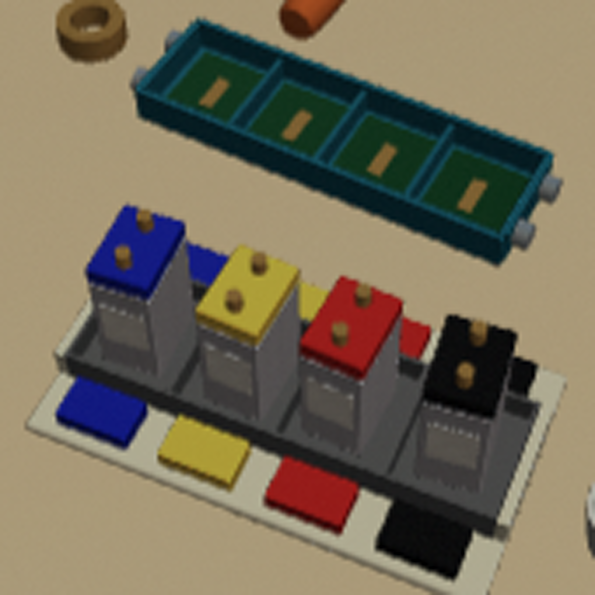

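View pics/crop1.png

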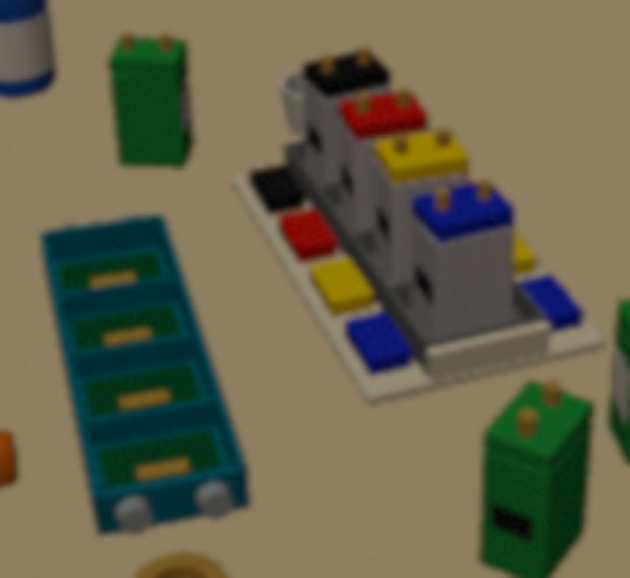

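The crop confirms it: the four modules with aluminium sides in the rack, blue, yellow, red, black from −y to +y, with matching tabs. Next I fit the poses from the corners in both views.

```bash
cat > h.py <<'E'
import numpy as np, cv2
from scipy.optimize import least_squares
from rig import monitor, imaging
def proj(c,P):
    p=(c["R"]@P.T).T+c["t"]; p=p@c["mtx"].T; return p[:,:2]/p[:,2:]
def rect(p,dx,dy,z):
    # order: (-x,-y),(-x,+y),(+x,+y),(+x,-y)
    s=np.array([[-1,-1],[-1,1],[1,1],[1,-1]])*[dx/2,dy/2]
    c,s_=np.cos(p[2]),np.sin(p[2])
    q=s@np.array([[c,s_],[-s_,c]])+p[:2]
    return np.c_[q,np.full(4,z)]
def fit(obs,dx,dy,z,x0):
    f=lambda p:np.concatenate([(proj(c,rect(p,dx,dy,z))-u).ravel() for c,u in obs])
    s=least_squares(f,x0,x_scale=[100,100,1]); return s.x,np.abs(s.fun).max()
E
python3 - <<'E'
from h import *
S=imaging.camera_info("scene");D=imaging.camera_info("side")
a=lambda l:(np.array(l)+.5)/3.5-.5+[170,140]
b=lambda l:(np.array(l)+.5)/3.5-.5+[155,125]
T={'housing':([(201,20),(553,155),(500,262),(137,92)],[(97,490),(42,233),(163,217),(245,462)]),
'blue':([(127,206),(186,222),(153,293),(88,267)],[(428,238),(414,205),(497,186),(511,214)]),
'yellow':([(240,246),(300,270),(262,339),(196,306)],[(390,180),(375,143),(453,134),(467,163)]),
'red':([(342,277),(402,301),(359,373),(301,345)],[(354,135),(340,103),(413,94),(426,121)]),
'black':([(450,316),(517,331),(488,413),(425,395)],[(318,94),(305,68),(375,55),(388,76)])}
for k,(s,d) in T.items():
    dim=(64,216,22) if k=='housing' else (40,30,80)
    for o in ([(S,a(s))],[(D,b(d))],[(S,a(s)),(D,b(d))]):
        p,e=fit(o,*dim,[500,0,0]); print(k,np.round(p,3),round(e,2))
E
```

```text
housing [ 4.75257e+02  3.19160e+01 -1.46000e-01] 3.08
housing [ 4.71245e+02  3.01900e+01 -1.18000e-01] 1.91
housing [ 4.7280e+02  3.1261e+01 -1.3000e-01] 4.8
blue [ 6.24042e+02 -4.73400e+00  3.30000e-02] 1.22
blue [ 6.19813e+02 -1.49010e+01 -1.19000e-01] 1.84
blue [ 6.22866e+02 -7.20100e+00 -2.30000e-02] 3.58
yellow [ 6.2737e+02  4.9582e+01 -7.6000e-02] 1.47
yellow [ 6.23473e+02  4.02280e+01 -1.46000e-01] 1.42
yellow [ 6.26516e+02  4.78920e+01 -9.80000e-02] 3.67
red [ 6.27545e+02  9.57430e+01 -1.00000e-01] 1.23
red [ 6.23217e+02  8.74520e+01 -1.33000e-01] 0.97
red [ 6.26516e+02  9.46270e+01 -1.09000e-01] 2.99
black [6.27826e+02 1.47558e+02 5.00000e-02] 1.65
black [ 6.22758e+02  1.36986e+02 -7.90000e-02] 1.02
black [6.26850e+02 1.46513e+02 1.90000e-02] 3.17
```

```bash
cat >> h.py <<'E'
from scipy.spatial.transform import Rotation as Ro
def to(x,y,z,yaw):
    "total move in interface units from the present pose to a down-pointing pose"
    s=monitor.sense(); R0=Ro.from_euler('xyz',s["tcp_rot"]); R1=Ro.from_euler('xyz',[np.pi,0,yaw])
    d=R0.inv().apply(np.array([x,y,z])-s["eef_pos"])/50
    w=np.degrees((R0.inv()*R1).as_rotvec())/6
    print("shift",np.round(d,3),"turn",np.round(w,3))
E
python3 -c "
from h import *
to(545,60,330,1.45)"
```

```text
shift [10.541 -9.472 -2.635] turn [-1.1000e-02 -7.0000e-03 -1.0134e+01]
```

Emit:
drive_tool --plan '[{"x":10.54,"y":-9.47,"z":-2.64,"az":-10.13,"hand":70},{"x":10.54,"y":-9.47,"z":-2.64,"az":-10.13,"hand":70},{"x":10.54,"y":-9.47,"z":-2.64,"az":-10.13,"hand":70},{"x":10.54,"y":-9.47,"z":-2.64,"az":-10.13,"hand":70},{"x":10.54,"y":-9.47,"z":-2.64,"az":-10.13,"hand":70},{"x":10.54,"y":-9.47,"z":-2.64,"az":-10.13,"hand":70},{"x":10.54,"y":-9.47,"z":-2.64,"az":-10.13,"hand":70},{"x":10.54,"y":-9.47,"z":-2.64,"az":-10.13,"hand":70}]'

```text
invalid input
```

```bash
python3 -c "
from h import *
to(545,60,330,1.45)"
```

```text
shift [10.541 -9.472 -2.635] turn [-1.1000e-02 -7.0000e-03 -1.0134e+01]
```

Emit:
drive_tool --plan '[{"x":5.3,"y":-4.7,"z":-1.3,"ax":0,"ay":0,"az":-5,"hand":70},{"x":5.3,"y":-4.7,"z":-1.3,"ax":0,"ay":0,"az":-5,"hand":70},{"x":5.3,"y":-4.7,"z":-1.3,"ax":0,"ay":0,"az":-5,"hand":70},{"x":5.3,"y":-4.7,"z":-1.3,"ax":0,"ay":0,"az":-5,"hand":70},{"x":5.3,"y":-4.7,"z":-1.3,"ax":0,"ay":0,"az":-5,"hand":70},{"x":5.3,"y":-4.7,"z":-1.3,"ax":0,"ay":0,"az":-5,"hand":70},{"x":5.3,"y":-4.7,"z":-1.3,"ax":0,"ay":0,"az":-5,"hand":70},{"x":5.3,"y":-4.7,"z":-1.3,"ax":0,"ay":0,"az":-5,"hand":70}]' --grip_force 40

```text
clock: 0.9
eef_pos: [394.7, -256.8, 264.2]
tcp_rot: [3.141, -0.001, 0.916]
contact_force: [0.1, -0.5, -0.2]
opening: 0.82
grasp_force: 0.0
```

```bash
python3 -c "
from h import *
to(545,60,330,1.45)"
```

```text
shift [ 6.859 -1.476 -1.308] turn [ 0.011 -0.011 -5.103]
```

Emit:
drive_tool --plan '[{"x":6.85,"y":-1.5,"z":-1.3,"ax":0,"ay":0,"az":-5.1,"hand":70},{"x":6.85,"y":-1.5,"z":-1.3,"ax":0,"ay":0,"az":-5.1,"hand":70},{"x":6.85,"y":-1.5,"z":-1.3,"ax":0,"ay":0,"az":-5.1,"hand":70},{"x":6.85,"y":-1.5,"z":-1.3,"ax":0,"ay":0,"az":-5.1,"hand":70},{"x":6.85,"y":-1.5,"z":-1.3,"ax":0,"ay":0,"az":-5.1,"hand":70},{"x":6.85,"y":-1.5,"z":-1.3,"ax":0,"ay":0,"az":-5.1,"hand":70},{"x":6.85,"y":-1.5,"z":-1.3,"ax":0,"ay":0,"az":-5.1,"hand":70},{"x":6.85,"y":-1.5,"z":-1.3,"ax":0,"ay":0,"az":-5.1,"hand":70}]'

```text
clock: 1.7
eef_pos: [545.4, 60.3, 328.7]
tcp_rot: [3.14, -0.002, 1.45]
contact_force: [0.8, -1.5, 0.6]
opening: 0.823
grasp_force: 0.0
```

```bash
python3 - <<'E'
from h import *
import pickle
c=imaging.camera_info("wrist"); im=imaging.grab_frame("wrist"); pickle.dump(c,open("w1.pkl","wb"))
s=monitor.sense(); print(s["eef_pos"],s["tcp_rot"],s["clock"]); print(c)
cv2.imwrite("pics/w1raw.png",im[:,:,::-1]); cv2.imwrite("pics/w1.png",cv2.resize(im[:,:,::-1],(800,600),interpolation=cv2.INTER_CUBIC))
E
```

```text
[544.62908745  58.92353465 328.21215304] [ 3.14133758e+00 -5.13916497e-04  1.44973219e+00] 1.75
{'mtx': array([[297.31863964,   0.        , 254.21358757],
       [  0.        , 297.31863964, 195.10338243],
       [  0.        ,   0.        ,   1.        ]]), 'R': array([[ 0.99287916, -0.11912034,  0.00114594],
       [-0.11514336, -0.95717537,  0.26562627],
       [-0.03054462, -0.26386674, -0.9640754 ]]), 't': array([-533.95063868,   51.81520161,  537.11271699])}
```

View pics/w1.png

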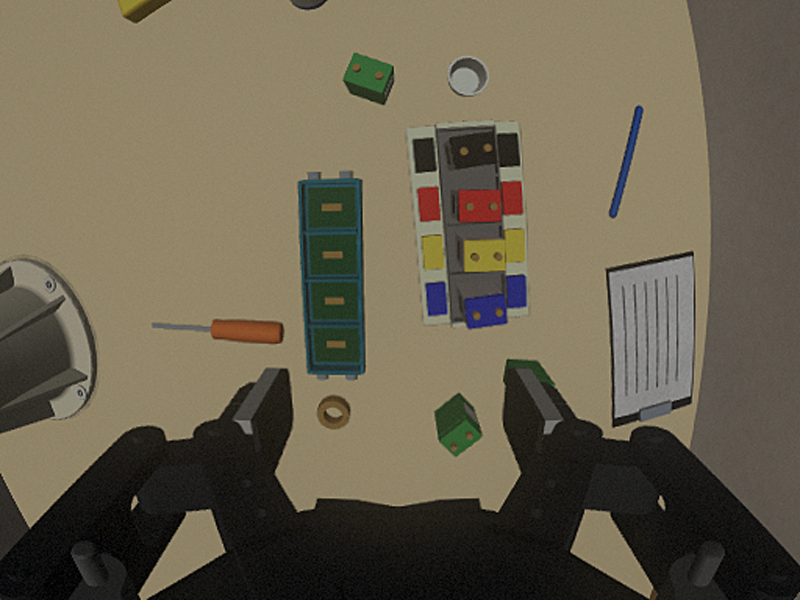

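The wrist view shows the housing at (333,275), turned slightly. The rack modules are black (472,150), red (480,206), yellow (485,256) and blue (487,312). Green decoys lie at (458,425), (525,372) and (369,78). I'll crop for corners.

```bash
python3 - <<'E'
import cv2
im=cv2.imread("pics/w1raw.png")
cv2.imwrite("pics/w1a.png",cv2.resize(im[70:220,180:345],None,fx=4,fy=4,interpolation=cv2.INTER_CUBIC))
E
```

```text
(no output)
```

View pics/w1a.png

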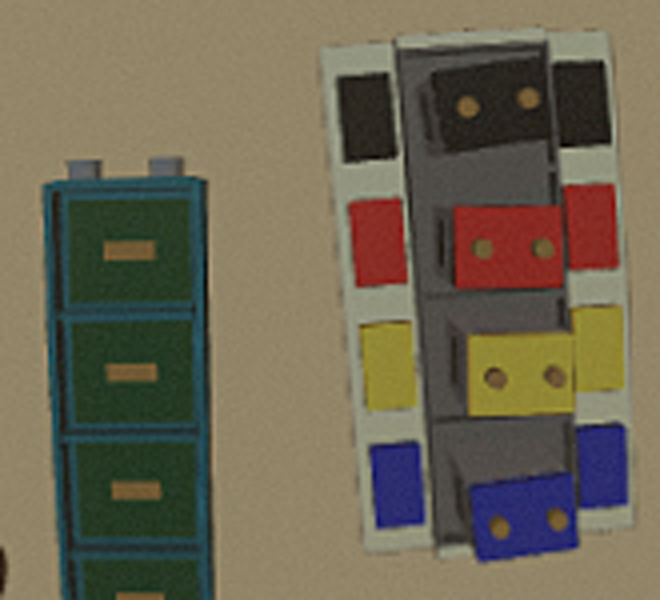

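```bash
cat >> h.py <<'E'
def fproj(c,P):
    p=P@c["R"].T+c["t"]; rho=np.hypot(p[:,0],p[:,1]); th=np.arctan2(rho,p[:,2])
    return c["mtx"][:2,2]+c["mtx"][0,0]*(th/rho)[:,None]*p[:,:2]
def fback(c,uv,z):
    "fisheye pixels -> world points at height z"
    d=(np.atleast_2d(uv)-c["mtx"][:2,2])/c["mtx"][0,0]; th=np.hypot(*d.T)
    ray=np.c_[d*(np.sin(th)/th)[:,None],np.cos(th)]@c["R"]; o=-c["R"].T@c["t"]
    return (o+ray*((z-o[2])/ray[:,2])[:,None])[:,:2]
def ffit(c,uv,dx,dy,z,x0=(600,50,0)):
    s=least_squares(lambda p:(fproj(c,rect(p,dx,dy,z))-uv).ravel(),x0,x_scale=[100,100,1]); return s.x,np.abs(s.fun).max()
E
python3 - <<'E'
from h import *
import pickle
c=pickle.load(open("w1.pkl","rb")); a=lambda l:(np.array(l)+.5)/4-.5+[180,70]
M={'black':([(445,153),(432,72),(543,57),(551,138)],[(468,106),(529,98)]),
'red':([(455,287),(455,207),(560,205),(566,288)],[(483,249),(543,248)]),
'yellow':([(469,415),(468,335),(575,333),(576,412)],[(496,377),(555,376)]),
'blue':([(481,561),(470,484),(575,472),(578,547)],[(500,527),(559,519)])}
for k,(q,b) in M.items():
    p,e=ffit(c,a(q),40,30,80); B=fback(c,a(b),88); d=B[1]-B[0]
    print(k,np.round(p,3),round(e,2),'brass mid',np.round(B.mean(0),1),'yaw',round(np.arctan2(d[1],d[0]),3),'gap',np.round(np.hypot(*d),1))
h=np.vstack([[(197.8,240)],a([(45,184),(207,180)]),[(233.3,239.4)]])
print('housing',ffit(c,h,64,216,22,(480,30,0)))
g=fback(c,np.vstack([a([(130,251),(131,373),(136,491)]),[(215.,220.2)]]),4);print(g,g.mean(0)); d=g[0]-g[3];print('yaw',np.arctan2(-d[0],d[1]),np.hypot(*d))
tabs=a([(367,117),(581,104),(378,243),(590,227),(387,366),(598,349),(398,486),(603,466)])
t=fback(c,tabs,16);print('rack bays',np.round((t[::2]+t[1::2])/2,1).tolist(), np.hypot(*(t[1]-t[0])))
print('decoys',fback(c,np.array([(458,425),(525,372)])/1.5625,70).round())
E
```

```text
black [6.25024e+02 1.48224e+02 4.10000e-02] 0.67 brass mid [625.7 148.6] yaw 0.048 gap 21.9
red [ 6.25558e+02  9.67110e+01 -7.90000e-02] 0.77 brass mid [625.4  96.5] yaw -0.078 gap 21.6
yellow [ 6.26169e+02  4.98820e+01 -7.80000e-02] 0.23 brass mid [625.8  50.3] yaw -0.089 gap 21.7
blue [ 6.2364e+02 -4.3660e+00  1.4000e-02] 0.76 brass mid [623.3  -4.6] yaw 0.016 gap 22.4
housing (array([ 4.71359142e+02,  2.96092795e+01, -1.15186429e-01]), np.float64(0.7525182542356106))
[[479.31063946 108.00264248]
 [472.31209259  56.11360476]
 [466.6096331    4.10932376]
 [460.86688591 -47.47273   ]] [469.77481276  30.18821025]
yaw -0.11807631720953837 156.56552459853435
rack bays [[628.4, 150.0], [627.0, 98.1], [625.7, 46.6], [624.9, -4.9]] 88.97530105384172
decoys [[ 588. -132.]
 [ 663.  -80.]]
```

The fits agree across methods: brass against tops, gold strips against rim, bay spacing 52. Housing is at (470.5, 30), yaw −0.117. Bay targets are black (461,−47.5), red (467,4), yellow (473,56) and blue (479.5,107.5). Starting with black.

```bash
python3 -c "
from h import *
to(625.4,148.4,150,1.615)"
```

```text
shift [1.97  1.387 3.566] turn [ 0.003 -0.005 -1.578]
```

Emit:
drive_tool --plan '[{"x":0.6,"y":0.45,"z":0.9,"ax":0,"ay":0,"az":-0.5,"hand":70},{"x":1.2,"y":0.9,"z":1.8,"ax":0,"ay":0,"az":-1,"hand":70},{"x":1.7,"y":1.2,"z":2.6,"ax":0,"ay":0,"az":-1.3,"hand":70},{"x":1.97,"y":1.39,"z":3.2,"ax":0,"ay":0,"az":-1.58,"hand":70},{"x":1.97,"y":1.39,"z":3.57,"ax":0,"ay":0,"az":-1.58,"hand":70},{"x":1.97,"y":1.39,"z":3.57,"ax":0,"ay":0,"az":-1.58,"hand":70},{"x":1.97,"y":1.39,"z":3.57,"ax":0,"ay":0,"az":-1.58,"hand":70}]'

```text
clock: 2.45
eef_pos: [624.2, 144.0, 149.9]
tcp_rot: [-3.141, 0.001, 1.611]
contact_force: [0.2, 0.6, 1.2]
opening: 0.817
grasp_force: 0.0
```

```bash
python3 - <<'E'
from h import *
to(625.4,148.4,40,1.615)
im=imaging.grab_frame("wrist"); cv2.imwrite("pics/w2.png",im[:,:,::-1])
E
```

```text
shift [0.088 0.029 2.198] turn [-0.009  0.005 -0.039]
```

View pics/w2.png

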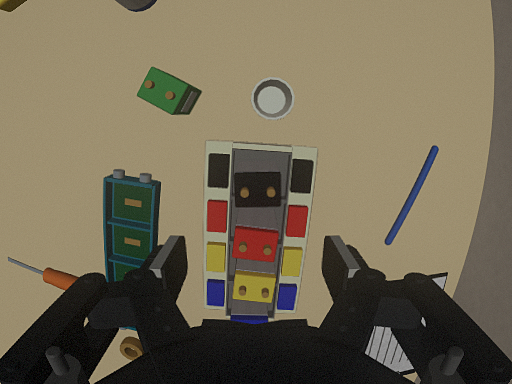

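Black shows at (257,189) with the fingers at row 245. I check the projection and re-measure its brass pins at (242,192) and (271,191).

```bash
python3 - <<'E'
from h import *
c=imaging.camera_info("wrist")
print(monitor.sense()["eef_pos"],fproj(c,np.array([[625.4,148.4,150],[625.4,148.4,88],[625.4,96.6,88]])))
B=fback(c,np.array([(242,192),(271,191.5),(243,248),(267,250.5)]),88);print(B)
E
```

```text
[624.95408233 144.33677795 151.04614864] [[256.25905165 218.15003017]
 [255.69154504 192.70738881]
 [253.17525072 249.00631156]]
[[613.99392979 148.53990575]
 [638.08314305 149.96717296]
 [616.33843965  97.20145066]
 [637.76540116  95.58647072]]
```

Emit:
drive_tool --plan '[{"x":0.09,"y":0.03,"z":0.2,"ax":0,"ay":0,"az":0,"hand":70},{"x":0.09,"y":0.03,"z":0.4,"ax":0,"ay":0,"az":0,"hand":70},{"x":0.09,"y":0.03,"z":0.6,"ax":0,"ay":0,"az":0,"hand":70},{"x":0.09,"y":0.03,"z":0.6,"ax":0,"ay":0,"az":0,"hand":70},{"x":0.09,"y":0.03,"z":0.6,"ax":0,"ay":0,"az":0,"hand":70}]'

```text
clock: 3.0
eef_pos: [625.5, 149.9, 119.4]
tcp_rot: [-3.141, 0.0, 1.612]
contact_force: [-0.4, -0.1, 0.1]
opening: 0.819
grasp_force: 0.0
```

```bash
python3 - <<'E'
from h import *
print(monitor.sense()["eef_pos"],monitor.sense()["tcp_rot"])
to(625.6,148.6,40,1.615)
E
```

```text
[625.4819819  149.93985545 119.39842558] [-3.14078456e+00  1.83530838e-04  1.61197101e+00]
shift [-0.027  0.003  1.588] turn [-0.008  0.002 -0.029]
```

Emit:
drive_tool --plan '[{"x":-0.02,"y":0,"z":0.3,"ax":0,"ay":0,"az":0,"hand":70},{"x":-0.02,"y":0,"z":0.6,"ax":0,"ay":0,"az":0,"hand":70},{"x":-0.02,"y":0,"z":0.9,"ax":0,"ay":0,"az":0,"hand":70},{"x":-0.02,"y":0,"z":1.2,"ax":0,"ay":0,"az":0,"hand":70},{"x":-0.02,"y":0,"z":1.45,"ax":0,"ay":0,"az":0,"hand":70},{"x":-0.02,"y":0,"z":1.58,"ax":0,"ay":0,"az":0,"hand":70},{"x":-0.02,"y":0,"z":1.58,"ax":0,"ay":0,"az":0,"hand":70},{"x":-0.02,"y":0,"z":1.58,"ax":0,"ay":0,"az":0,"hand":55}]'

```text
clock: 3.8
eef_pos: [626.1, 149.1, 40.9]
tcp_rot: [3.141, -0.0, 1.612]
contact_force: [-0.6, 0.3, 0.4]
opening: 0.663
grasp_force: 0.0
```

Emit:
drive_tool --plan '[{"x":0,"y":0,"z":0,"ax":0,"ay":0,"az":0,"hand":45},{"x":0,"y":0,"z":0,"ax":0,"ay":0,"az":0,"hand":30},{"x":0,"y":0,"z":0,"ax":0,"ay":0,"az":0,"hand":30},{"x":0,"y":0,"z":0,"ax":0,"ay":0,"az":0,"hand":30},{"x":0,"y":0,"z":0,"ax":0,"ay":0,"az":0,"hand":30},{"x":0,"y":0,"z":0,"ax":0,"ay":0,"az":0,"hand":30}]' --grip_force 50

```text
clock: 4.4
eef_pos: [626.6, 149.2, 42.0]
tcp_rot: [3.14, -0.0, 1.612]
contact_force: [-0.6, 0.4, 6.4]
opening: 0.442
grasp_force: 50.2
```

```bash
python3 - <<'E'
from h import *
print(monitor.sense()["eef_pos"],monitor.sense()["tcp_rot"])
E
```

```text
[626.63079472 149.23759106  42.01142513] [ 3.13975949e+00 -3.67986719e-04  1.61194832e+00]
```

Emit:
drive_tool --plan '[{"x":0,"y":0,"z":-0.15,"ax":0,"ay":0,"az":0,"hand":30},{"x":0,"y":0,"z":-0.5,"ax":0,"ay":0,"az":0,"hand":30},{"x":0,"y":0,"z":-1,"ax":0,"ay":0,"az":0,"hand":30},{"x":0,"y":0,"z":-1.5,"ax":0,"ay":0,"az":0,"hand":30},{"x":0,"y":0,"z":-2,"ax":0,"ay":0,"az":0,"hand":30},{"x":0,"y":0,"z":-2.3,"ax":0,"ay":0,"az":0,"hand":30},{"x":0,"y":0,"z":-2.3,"ax":0,"ay":0,"az":0,"hand":30}]'

```text
clock: 5.1
eef_pos: [627.2, 149.3, 158.2]
tcp_rot: [3.138, -0.001, 1.612]
contact_force: [0.9, -0.5, -1.5]
opening: 0.446
grasp_force: 50.4
```

```bash
python3 - <<'E'
from h import *
print(monitor.sense()["eef_pos"],monitor.sense()["grasp_force"],monitor.sense()["contact_force"])
to(461,-47.5,156,1.454)
E
```

```text
[627.19986589 149.34540242 158.23412583] 50.35557746887207 [ 0.87536414 -0.51922826 -1.51076387]
shift [-3.797 -3.483  0.028] turn [ 0.037 -0.01   1.508]
```

Emit:
drive_tool --plan '[{"x":-0.4,"y":-0.35,"z":0,"ax":0,"ay":0,"az":0.2,"hand":30},{"x":-1,"y":-0.9,"z":0,"ax":0,"ay":0,"az":0.4,"hand":30},{"x":-1.6,"y":-1.5,"z":0,"ax":0,"ay":0,"az":0.7,"hand":30},{"x":-2.2,"y":-2.1,"z":0,"ax":0,"ay":0,"az":1,"hand":30},{"x":-2.8,"y":-2.6,"z":0,"ax":0,"ay":0,"az":1.3,"hand":30},{"x":-3.4,"y":-3.1,"z":0,"ax":0,"ay":0,"az":1.51,"hand":30},{"x":-3.7,"y":-3.4,"z":0,"ax":0.02,"ay":0,"az":1.51,"hand":30},{"x":-3.8,"y":-3.48,"z":0,"ax":0.03,"ay":-0.01,"az":1.51,"hand":30}]'

```text
clock: 5.9
eef_pos: [457.2, -49.2, 154.6]
tcp_rot: [-3.136, 0.002, 1.452]
contact_force: [0.4, 0.4, -1.2]
opening: 0.443
grasp_force: 50.5
```

Emit:
drive_tool --plan '[{"x":0,"y":0,"z":0.5,"ax":0,"ay":0,"az":0,"hand":30},{"x":0,"y":0,"z":1.0,"ax":0,"ay":0,"az":0,"hand":30},{"x":0,"y":0,"z":1.3,"ax":0,"ay":0,"az":0,"hand":30},{"x":0,"y":0,"z":1.3,"ax":0,"ay":0,"az":0,"hand":30}]'

```text
clock: 6.3
eef_pos: [458.0, -47.4, 88.4]
tcp_rot: [-3.134, 0.001, 1.454]
contact_force: [0.3, 0.2, -1.3]
opening: 0.445
grasp_force: 50.5
```

```bash
python3 - <<'E'
from h import *
print(monitor.sense()["eef_pos"],monitor.sense()["grasp_force"],monitor.sense()["contact_force"])
c=imaging.camera_info("wrist");im=imaging.grab_frame("wrist"); cv2.imwrite("pics/w3.png",cv2.resize(im[120:350,100:400,::-1],None,fx=2.5,fy=2.5))
to(461,-47.5,36,1.454)
print(fproj(c,np.array([[461,-47.5,150]])))
E
```

```text
[457.99622454 -47.3796324   88.40326652] 50.50928235054016 [ 0.3499202   0.23577123 -1.34674034]
shift [0.007 0.048 1.072] turn [-0.056  0.011  0.002]
[[261.67468165 274.1946818 ]]
```

View pics/w3.png

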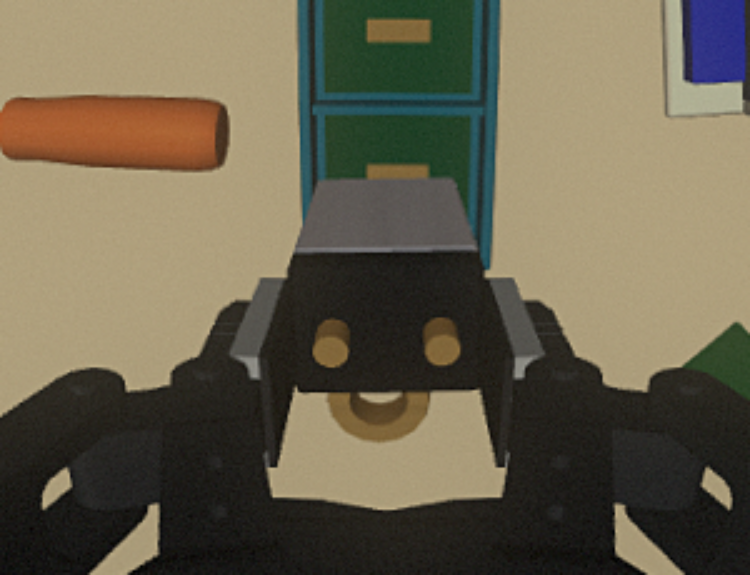

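Black is held upright between the pads, pins at crop (332,350) and (442,348), housing beneath. I check the module's position from the pins.

```bash
python3 - <<'E'
from h import *
c=imaging.camera_info("wrist")
B=fback(c,np.array([(332,350),(442,348)])/2.5+[100,120],134.4);print(B,B.mean(0),monitor.sense()["eef_pos"])
E
```

```text
[[447.64303824 -47.87654724]
 [469.38593642 -49.87039404]] [458.51448733 -48.87347064] [458.89801508 -47.54426543  89.63687914]
```

Emit:
drive_tool --plan '[{"x":0.03,"y":0.05,"z":0.3,"ax":-0.05,"ay":0.01,"az":0,"hand":30},{"x":0.03,"y":0.05,"z":0.6,"ax":-0.05,"ay":0.01,"az":0,"hand":30},{"x":0.03,"y":0.05,"z":0.85,"ax":-0.05,"ay":0.01,"az":0,"hand":30},{"x":0.03,"y":0.05,"z":0.95,"ax":-0.05,"ay":0.01,"az":0,"hand":30},{"x":0.03,"y":0.05,"z":0.98,"ax":-0.05,"ay":0.01,"az":0,"hand":30},{"x":0.03,"y":0.05,"z":1.0,"ax":-0.05,"ay":0.01,"az":0,"hand":30},{"x":0.03,"y":0.05,"z":1.02,"ax":-0.05,"ay":0.01,"az":0,"hand":30},{"x":0.03,"y":0.05,"z":1.02,"ax":-0.05,"ay":0.01,"az":0,"hand":30}]'

```text
clock: 7.15
eef_pos: [462.4, -46.9, 40.1]
tcp_rot: [3.139, 0.0, 1.454]
contact_force: [-0.5, 0.1, -0.5]
opening: 0.441
grasp_force: 50.5
```

Emit:
drive_tool --plan '[{"x":0,"y":0,"z":0.02,"ax":0,"ay":0,"az":0,"hand":30},{"x":0,"y":0,"z":0.04,"ax":0,"ay":0,"az":0,"hand":30},{"x":0,"y":0,"z":0.05,"ax":0,"ay":0,"az":0,"hand":30},{"x":0,"y":0,"z":0.05,"ax":0,"ay":0,"az":0,"hand":30}]'

```text
clock: 7.55
eef_pos: [462.0, -46.9, 37.2]
tcp_rot: [3.14, 0.0, 1.454]
contact_force: [0.4, 0.6, -0.8]
opening: 0.437
grasp_force: 50.5
```

Emit:
drive_tool --plan '[{"x":0,"y":0,"z":0.02,"ax":0,"ay":0,"az":0,"hand":30},{"x":0,"y":0,"z":0.03,"ax":0,"ay":0,"az":0,"hand":30},{"x":0,"y":0,"z":0.03,"ax":0,"ay":0,"az":0,"hand":30}]'

```text
clock: 7.85
eef_pos: [462.2, -46.9, 36.0]
tcp_rot: [3.139, 0.0, 1.454]
contact_force: [-1.4, 0.7, 2.6]
opening: 0.442
grasp_force: 51.0
```

Contact force is up 4 N, so the module is down. Release and rise.

Emit:
drive_tool --plan '[{"x":0,"y":0,"z":0,"ax":0,"ay":0,"az":0,"hand":44},{"x":0,"y":0,"z":0,"ax":0,"ay":0,"az":0,"hand":52},{"x":0,"y":0,"z":0,"ax":0,"ay":0,"az":0,"hand":65},{"x":0,"y":0,"z":0,"ax":0,"ay":0,"az":0,"hand":70},{"x":0,"y":0,"z":-0.5,"ax":0,"ay":0,"az":0,"hand":70},{"x":0,"y":0,"z":-1.2,"ax":0,"ay":0,"az":0,"hand":70},{"x":0,"y":0,"z":-2,"ax":0,"ay":0,"az":0,"hand":70},{"x":0,"y":0,"z":-2.3,"ax":0,"ay":0,"az":0,"hand":70}]'

```text
clock: 8.65
eef_pos: [463.6, -47.0, 154.1]
tcp_rot: [3.135, 0.0, 1.454]
contact_force: [1.1, -0.1, -0.6]
opening: 0.818
grasp_force: 0.0
```

```bash
python3 - <<'E'
from h import *
to(625.5,96.6,150,1.571-.079)
E
```

```text
shift [3.23  2.88  0.101] turn [ 0.064  0.003 -0.364]
```

Emit:
drive_tool --plan '[{"x":0.6,"y":0.5,"z":0,"ax":0,"ay":0,"az":-0.1,"hand":70},{"x":1.2,"y":1.1,"z":0,"ax":0,"ay":0,"az":-0.2,"hand":70},{"x":1.8,"y":1.65,"z":0,"ax":0,"ay":0,"az":-0.36,"hand":70},{"x":2.4,"y":2.2,"z":0,"ax":0,"ay":0,"az":-0.36,"hand":70},{"x":2.9,"y":2.6,"z":0.05,"ax":0.03,"ay":0,"az":-0.36,"hand":70},{"x":3.23,"y":2.88,"z":0.1,"ax":0.06,"ay":0,"az":-0.36,"hand":70},{"x":3.23,"y":2.88,"z":0.1,"ax":0.06,"ay":0,"az":-0.36,"hand":70},{"x":3.23,"y":2.88,"z":0.1,"ax":0.06,"ay":0,"az":-0.36,"hand":70}]'

```text
clock: 9.45
eef_pos: [623.2, 96.8, 145.5]
tcp_rot: [-3.136, 0.001, 1.492]
contact_force: [0.3, 0.9, 0.6]
opening: 0.822
grasp_force: 0.0
```

```bash
python3 - <<'E'
from h import *
to(625.5,96.6,40,1.492); print(monitor.sense()["eef_pos"])
E
```

```text
shift [1.000e-03 5.800e-02 2.109e+00] turn [-0.051  0.006  0.002]
[623.19492329  96.79352298 145.45187528]
```

Emit:
drive_tool --plan '[{"x":0,"y":0.05,"z":0.4,"ax":-0.03,"ay":0,"az":0,"hand":70},{"x":0,"y":0.05,"z":0.8,"ax":-0.03,"ay":0,"az":0,"hand":70},{"x":0,"y":0.05,"z":1.2,"ax":-0.03,"ay":0,"az":0,"hand":70},{"x":0,"y":0.05,"z":1.6,"ax":-0.03,"ay":0,"az":0,"hand":70},{"x":0,"y":0.05,"z":1.9,"ax":-0.03,"ay":0,"az":0,"hand":70},{"x":0,"y":0.05,"z":2.07,"ax":-0.03,"ay":0,"az":0,"hand":70},{"x":0,"y":0.05,"z":2.07,"ax":-0.03,"ay":0,"az":0,"hand":70},{"x":0,"y":0.05,"z":2.07,"ax":-0.03,"ay":0,"az":0,"hand":55}]'

```text
clock: 10.25
eef_pos: [626.1, 96.4, 43.1]
tcp_rot: [-3.141, 0.0, 1.491]
contact_force: [0.2, 0.7, 0.9]
opening: 0.67
grasp_force: 0.0
```

Emit:
drive_tool --plan '[{"x":0,"y":0,"z":0,"ax":0,"ay":0,"az":0,"hand":45},{"x":0,"y":0,"z":0,"ax":0,"ay":0,"az":0,"hand":30},{"x":0,"y":0,"z":0,"ax":0,"ay":0,"az":0,"hand":30},{"x":0,"y":0,"z":0,"ax":0,"ay":0,"az":0,"hand":30},{"x":0,"y":0,"z":0,"ax":0,"ay":0,"az":0,"hand":30},{"x":0,"y":0,"z":0,"ax":0,"ay":0,"az":0,"hand":30}]' --grip_force 50

```text
clock: 10.85
eef_pos: [626.6, 96.7, 44.0]
tcp_rot: [3.141, -0.0, 1.492]
contact_force: [-1.7, -0.8, 6.6]
opening: 0.437
grasp_force: 49.3
```

Emit:
drive_tool --plan '[{"x":0,"y":0,"z":-0.15,"ax":0,"ay":0,"az":0,"hand":30},{"x":0,"y":0,"z":-0.5,"ax":0,"ay":0,"az":0,"hand":30},{"x":0,"y":0,"z":-1,"ax":0,"ay":0,"az":0,"hand":30},{"x":0,"y":0,"z":-1.5,"ax":0,"ay":0,"az":0,"hand":30},{"x":0,"y":0,"z":-2,"ax":0,"ay":0,"az":0,"hand":30},{"x":0,"y":0,"z":-2.25,"ax":0,"ay":0,"az":0,"hand":30},{"x":0,"y":0,"z":-2.25,"ax":0,"ay":0,"az":0,"hand":30}]'

```text
clock: 11.55
eef_pos: [627.1, 96.8, 157.2]
tcp_rot: [3.139, -0.001, 1.492]
contact_force: [0.4, 0.1, -1.3]
opening: 0.43
grasp_force: 50.3
```

```bash
python3 - <<'E'
from h import *
to(467.5,4.2,158,1.454); print(monitor.sense()["eef_pos"])
E
```

```text
shift [-2.099 -3.036 -0.025] turn [ 0.025 -0.006  0.359]
[627.14149254  96.81018185 157.22840613]
```

Emit:
drive_tool --plan '[{"x":-0.3,"y":-0.4,"z":0,"ax":0,"ay":0,"az":0.1,"hand":30},{"x":-0.7,"y":-1,"z":0,"ax":0,"ay":0,"az":0.2,"hand":30},{"x":-1.1,"y":-1.6,"z":0,"ax":0,"ay":0,"az":0.36,"hand":30},{"x":-1.5,"y":-2.2,"z":0,"ax":0,"ay":0,"az":0.36,"hand":30},{"x":-1.9,"y":-2.75,"z":0,"ax":0,"ay":0,"az":0.36,"hand":30},{"x":-2.1,"y":-3.03,"z":0,"ax":0,"ay":0,"az":0.36,"hand":30},{"x":-2.1,"y":-3.03,"z":0,"ax":0,"ay":0,"az":0.36,"hand":30}]'

```text
clock: 12.25
eef_pos: [464.4, 3.2, 154.4]
tcp_rot: [-3.139, 0.001, 1.453]
contact_force: [0.5, -0.0, -2.2]
opening: 0.433
grasp_force: 50.4
```

Emit:
drive_tool --plan '[{"x":0,"y":0,"z":0.4,"ax":0,"ay":0,"az":0,"hand":30},{"x":0,"y":0,"z":0.9,"ax":0,"ay":0,"az":0,"hand":30},{"x":0,"y":0,"z":1.3,"ax":0,"ay":0,"az":0,"hand":30},{"x":0,"y":0,"z":1.3,"ax":0,"ay":0,"az":0,"hand":30},{"x":0,"y":0,"z":1.3,"ax":0,"ay":0,"az":0,"hand":30}]'

```text
clock: 12.75
eef_pos: [467.2, 4.3, 90.1]
tcp_rot: [-3.14, 0.0, 1.454]
contact_force: [0.5, 0.7, -1.3]
opening: 0.432
grasp_force: 50.6
```

```bash
python3 - <<'E'
from h import *
to(467.5,4.2,38,1.454); print(monitor.sense()["eef_pos"])
E
```

```text
shift [-0.     0.007  1.042] turn [-0.014  0.002  0.   ]
[467.22294849   4.26903138  90.11482219]
```

Emit:
drive_tool --plan '[{"x":0,"y":0,"z":0.3,"ax":0,"ay":0,"az":0,"hand":30},{"x":0,"y":0,"z":0.6,"ax":0,"ay":0,"az":0,"hand":30},{"x":0,"y":0,"z":0.85,"ax":0,"ay":0,"az":0,"hand":30},{"x":0,"y":0,"z":0.95,"ax":0,"ay":0,"az":0,"hand":30},{"x":0,"y":0,"z":0.98,"ax":0,"ay":0,"az":0,"hand":30},{"x":0,"y":0,"z":1.0,"ax":0,"ay":0,"az":0,"hand":30},{"x":0,"y":0,"z":1.02,"ax":0,"ay":0,"az":0,"hand":30},{"x":0,"y":0,"z":1.02,"ax":0,"ay":0,"az":0,"hand":30}]'

```text
clock: 13.55
eef_pos: [466.7, 3.9, 39.5]
tcp_rot: [-3.141, 0.0, 1.454]
contact_force: [-0.5, 0.5, -1.6]
opening: 0.43
grasp_force: 50.6
```

Emit:
drive_tool --plan '[{"x":0,"y":0,"z":0.01,"ax":0,"ay":0,"az":0,"hand":30},{"x":0,"y":0,"z":0.02,"ax":0,"ay":0,"az":0,"hand":30},{"x":0,"y":0,"z":0.02,"ax":0,"ay":0,"az":0,"hand":30}]'

```text
clock: 13.85
eef_pos: [466.5, 3.9, 38.3]
tcp_rot: [-3.141, 0.0, 1.454]
contact_force: [0.2, 0.4, -1.3]
opening: 0.428
grasp_force: 50.6
```

Emit:
drive_tool --plan '[{"x":0,"y":0,"z":0.01,"ax":0,"ay":0,"az":0,"hand":30},{"x":0,"y":0,"z":0.02,"ax":0,"ay":0,"az":0,"hand":30},{"x":0,"y":0,"z":0.02,"ax":0,"ay":0,"az":0,"hand":30}]'

```text
clock: 14.15
eef_pos: [466.6, 4.0, 38.0]
tcp_rot: [-3.141, 0.0, 1.454]
contact_force: [-4.0, 0.7, 11.8]
opening: 0.427
grasp_force: 53.6
```

Red is in contact. Release and rise.

Emit:
drive_tool --plan '[{"x":0,"y":0,"z":-0.01,"ax":0,"ay":0,"az":0,"hand":44},{"x":0,"y":0,"z":-0.01,"ax":0,"ay":0,"az":0,"hand":52},{"x":0,"y":0,"z":-0.01,"ax":0,"ay":0,"az":0,"hand":65},{"x":0,"y":0,"z":-0.01,"ax":0,"ay":0,"az":0,"hand":70},{"x":0,"y":0,"z":-0.5,"ax":0,"ay":0,"az":0,"hand":70},{"x":0,"y":0,"z":-1.2,"ax":0,"ay":0,"az":0,"hand":70},{"x":0,"y":0,"z":-2,"ax":0,"ay":0,"az":0,"hand":70},{"x":0,"y":0,"z":-2.3,"ax":0,"ay":0,"az":0,"hand":70}]'

```text
clock: 14.95
eef_pos: [468.3, 3.9, 155.5]
tcp_rot: [3.138, -0.0, 1.454]
contact_force: [0.2, 0.0, -0.1]
opening: 0.813
grasp_force: 0.0
```

```bash
python3 - <<'E'
from h import *
to(626,50.1,150,1.571-.083)
E
```

```text
shift [1.285 3.024 0.121] turn [ 0.033 -0.002 -0.327]
```

Emit:
drive_tool --plan '[{"x":0.25,"y":0.6,"z":0,"ax":0,"ay":0,"az":-0.1,"hand":70},{"x":0.5,"y":1.2,"z":0,"ax":0,"ay":0,"az":-0.2,"hand":70},{"x":0.75,"y":1.8,"z":0,"ax":0,"ay":0,"az":-0.33,"hand":70},{"x":1,"y":2.4,"z":0,"ax":0,"ay":0,"az":-0.33,"hand":70},{"x":1.2,"y":2.8,"z":0.05,"ax":0.03,"ay":0,"az":-0.33,"hand":70},{"x":1.28,"y":3.03,"z":0.1,"ax":0.03,"ay":0,"az":-0.33,"hand":70},{"x":1.28,"y":3.03,"z":0.1,"ax":0.03,"ay":0,"az":-0.33,"hand":70},{"x":1.28,"y":3.03,"z":0.1,"ax":0.03,"ay":0,"az":-0.33,"hand":70}]'

```text
clock: 15.75
eef_pos: [623.3, 49.5, 146.6]
tcp_rot: [-3.136, 0.0, 1.488]
contact_force: [0.0, -0.9, 0.2]
opening: 0.819
grasp_force: 0.0
```

```bash
python3 - <<'E'
from h import *
to(626,50.1,42,1.488); print(monitor.sense()["eef_pos"])
E
```

```text
shift [0.017 0.065 2.091] turn [-0.055  0.005  0.003]
[623.29787259  49.49693183 146.55397966]
```

Emit:
drive_tool --plan '[{"x":0.01,"y":0.05,"z":0.4,"ax":-0.04,"ay":0,"az":0,"hand":70},{"x":0.01,"y":0.05,"z":0.8,"ax":-0.04,"ay":0,"az":0,"hand":70},{"x":0.01,"y":0.05,"z":1.2,"ax":-0.04,"ay":0,"az":0,"hand":70},{"x":0.01,"y":0.05,"z":1.6,"ax":-0.04,"ay":0,"az":0,"hand":70},{"x":0.01,"y":0.05,"z":1.9,"ax":-0.04,"ay":0,"az":0,"hand":70},{"x":0.01,"y":0.05,"z":2.09,"ax":-0.04,"ay":0,"az":0,"hand":70},{"x":0.01,"y":0.05,"z":2.09,"ax":-0.04,"ay":0,"az":0,"hand":70},{"x":0.01,"y":0.05,"z":2.09,"ax":-0.04,"ay":0,"az":0,"hand":55}]'

```text
clock: 16.55
eef_pos: [626.8, 50.1, 43.1]
tcp_rot: [3.141, 0.0, 1.488]
contact_force: [0.0, -0.4, 1.0]
opening: 0.67
grasp_force: 0.0
```

Emit:
drive_tool --plan '[{"x":0,"y":0,"z":0,"ax":0,"ay":0,"az":0,"hand":45},{"x":0,"y":0,"z":0,"ax":0,"ay":0,"az":0,"hand":30},{"x":0,"y":0,"z":0,"ax":0,"ay":0,"az":0,"hand":30},{"x":0,"y":0,"z":0,"ax":0,"ay":0,"az":0,"hand":30},{"x":0,"y":0,"z":0,"ax":0,"ay":0,"az":0,"hand":30},{"x":0,"y":0,"z":0,"ax":0,"ay":0,"az":0,"hand":30}]' --grip_force 50

```text
clock: 17.15
eef_pos: [627.4, 50.2, 44.0]
tcp_rot: [3.14, -0.0, 1.488]
contact_force: [-1.1, 0.1, 5.6]
opening: 0.433
grasp_force: 49.3
```

Emit:
drive_tool --plan '[{"x":0,"y":0,"z":-0.15,"ax":0,"ay":0,"az":0,"hand":30},{"x":0,"y":0,"z":-0.5,"ax":0,"ay":0,"az":0,"hand":30},{"x":0,"y":0,"z":-1,"ax":0,"ay":0,"az":0,"hand":30},{"x":0,"y":0,"z":-1.5,"ax":0,"ay":0,"az":0,"hand":30},{"x":0,"y":0,"z":-2,"ax":0,"ay":0,"az":0,"hand":30},{"x":0,"y":0,"z":-2.25,"ax":0,"ay":0,"az":0,"hand":30},{"x":0,"y":0,"z":-2.25,"ax":0,"ay":0,"az":0,"hand":30}]'

```text
clock: 17.85
eef_pos: [627.8, 50.3, 157.2]
tcp_rot: [3.138, -0.0, 1.488]
contact_force: [0.3, 0.1, -2.2]
opening: 0.433
grasp_force: 50.3
```

```bash
python3 - <<'E'
from h import *
to(473.3,55.9,156,1.454); print(monitor.sense()["eef_pos"])
E
```

```text
shift [-0.142 -3.09   0.013] turn [ 0.036 -0.005  0.328]
[627.83858187  50.26036426 157.22503832]
```

Emit:
drive_tool --plan '[{"x":0,"y":-0.4,"z":0,"ax":0,"ay":0,"az":0.1,"hand":30},{"x":-0.05,"y":-1,"z":0,"ax":0,"ay":0,"az":0.2,"hand":30},{"x":-0.1,"y":-1.6,"z":0,"ax":0,"ay":0,"az":0.33,"hand":30},{"x":-0.14,"y":-2.2,"z":0,"ax":0,"ay":0,"az":0.33,"hand":30},{"x":-0.14,"y":-2.8,"z":0,"ax":0,"ay":0,"az":0.33,"hand":30},{"x":-0.14,"y":-3.08,"z":0,"ax":0.02,"ay":0,"az":0.33,"hand":30},{"x":-0.14,"y":-3.08,"z":0,"ax":0.02,"ay":0,"az":0.33,"hand":30}]'

```text
clock: 18.55
eef_pos: [470.5, 55.8, 154.3]
tcp_rot: [-3.138, 0.001, 1.454]
contact_force: [0.3, -0.0, -1.8]
opening: 0.429
grasp_force: 50.5
```

Emit:
drive_tool --plan '[{"x":0,"y":0,"z":0.4,"ax":0,"ay":0,"az":0,"hand":30},{"x":0,"y":0,"z":0.9,"ax":0,"ay":0,"az":0,"hand":30},{"x":0,"y":0,"z":1.3,"ax":0,"ay":0,"az":0,"hand":30},{"x":0,"y":0,"z":1.3,"ax":0,"ay":0,"az":0,"hand":30},{"x":0,"y":0,"z":1.3,"ax":0,"ay":0,"az":0,"hand":30}]'

```text
clock: 19.05
eef_pos: [473.2, 55.9, 89.9]
tcp_rot: [-3.139, 0.0, 1.454]
contact_force: [0.2, -0.6, -1.1]
opening: 0.43
grasp_force: 50.7
```

```bash
python3 - <<'E'
from h import *
to(473.3,55.9,38,1.454); print(monitor.sense()["eef_pos"])
E
```

```text
shift [1.000e-03 4.000e-03 1.039e+00] turn [-0.024  0.003 -0.002]
[473.20652561  55.8539374   89.92741559]
```

Emit:
drive_tool --plan '[{"x":0,"y":0,"z":0.3,"ax":0,"ay":0,"az":0,"hand":30},{"x":0,"y":0,"z":0.6,"ax":0,"ay":0,"az":0,"hand":30},{"x":0,"y":0,"z":0.85,"ax":0,"ay":0,"az":0,"hand":30},{"x":0,"y":0,"z":0.95,"ax":0,"ay":0,"az":0,"hand":30},{"x":0,"y":0,"z":1.0,"ax":0,"ay":0,"az":0,"hand":30},{"x":0,"y":0,"z":1.02,"ax":0,"ay":0,"az":0,"hand":30},{"x":0,"y":0,"z":1.035,"ax":0,"ay":0,"az":0,"hand":30},{"x":0,"y":0,"z":1.035,"ax":0,"ay":0,"az":0,"hand":30}]'

```text
clock: 19.85
eef_pos: [472.6, 55.9, 38.6]
tcp_rot: [-3.14, 0.0, 1.454]
contact_force: [-0.3, 0.2, -2.5]
opening: 0.432
grasp_force: 50.7
```

Emit:
drive_tool --plan '[{"x":0,"y":0,"z":0.01,"ax":0,"ay":0,"az":0,"hand":30},{"x":0,"y":0,"z":0.01,"ax":0,"ay":0,"az":0,"hand":30}]'

```text
clock: 20.05
eef_pos: [472.6, 55.9, 38.1]
tcp_rot: [-3.14, -0.0, 1.454]
contact_force: [-0.5, -0.3, -0.1]
opening: 0.432
grasp_force: 51.3
```

Emit:
drive_tool --plan '[{"x":0,"y":0,"z":0.01,"ax":0,"ay":0,"az":0,"hand":30},{"x":0,"y":0,"z":0.01,"ax":0,"ay":0,"az":0,"hand":30}]'

```text
clock: 20.25
eef_pos: [472.6, 56.0, 38.0]
tcp_rot: [-3.14, -0.0, 1.454]
contact_force: [-2.5, 1.0, 8.9]
opening: 0.433
grasp_force: 53.1
```

Yellow is in contact.

Emit:
drive_tool --plan '[{"x":0,"y":0,"z":-0.01,"ax":0,"ay":0,"az":0,"hand":44},{"x":0,"y":0,"z":-0.01,"ax":0,"ay":0,"az":0,"hand":52},{"x":0,"y":0,"z":-0.01,"ax":0,"ay":0,"az":0,"hand":65},{"x":0,"y":0,"z":-0.01,"ax":0,"ay":0,"az":0,"hand":70},{"x":0,"y":0,"z":-0.5,"ax":0,"ay":0,"az":0,"hand":70},{"x":0,"y":0,"z":-1.2,"ax":0,"ay":0,"az":0,"hand":70},{"x":0,"y":0,"z":-2,"ax":0,"ay":0,"az":0,"hand":70},{"x":0,"y":0,"z":-2.3,"ax":0,"ay":0,"az":0,"hand":70}]'

```text
clock: 21.05
eef_pos: [474.3, 56.0, 155.6]
tcp_rot: [3.139, -0.001, 1.454]
contact_force: [-0.0, 0.0, -0.8]
opening: 0.819
grasp_force: 0.0
```

```bash
python3 - <<'E'
from h import *
to(623.5,-4.5,150,1.571+.015)
E
```

```text
shift [-0.854  3.105  0.119] turn [ 0.023 -0.007 -1.263]
```

Emit:
drive_tool --plan '[{"x":-0.15,"y":0.6,"z":0,"ax":0,"ay":0,"az":-0.3,"hand":70},{"x":-0.3,"y":1.2,"z":0,"ax":0,"ay":0,"az":-0.6,"hand":70},{"x":-0.5,"y":1.8,"z":0,"ax":0,"ay":0,"az":-0.9,"hand":70},{"x":-0.7,"y":2.4,"z":0,"ax":0,"ay":0,"az":-1.26,"hand":70},{"x":-0.8,"y":2.85,"z":0.05,"ax":0.02,"ay":0,"az":-1.26,"hand":70},{"x":-0.85,"y":3.1,"z":0.1,"ax":0.02,"ay":0,"az":-1.26,"hand":70},{"x":-0.85,"y":3.1,"z":0.1,"ax":0.02,"ay":0,"az":-1.26,"hand":70},{"x":-0.85,"y":3.1,"z":0.1,"ax":0.02,"ay":0,"az":-1.26,"hand":70}]'

```text
clock: 21.85
eef_pos: [620.3, -4.2, 146.4]
tcp_rot: [-3.136, -0.0, 1.586]
contact_force: [-0.5, 0.3, 0.0]
opening: 0.818
grasp_force: 0.0
```

```bash
python3 - <<'E'
from h import *
to(623.5,-4.5,42,1.586); print(monitor.sense()["eef_pos"])
c=imaging.camera_info("wrist");im=imaging.grab_frame("wrist"); cv2.imwrite("pics/w4.png",cv2.resize(im[:,:,::-1],(800,600)))
print(fproj(c,np.array([[623.5,-4.5,88]]))*1.5625)
E
```

```text
shift [-0.008  0.076  2.088] turn [-0.056 -0.004 -0.004]
[620.29791376  -4.17001116 146.44478369]
[[405.21499269 311.5981343 ]]
```

View pics/w4.png

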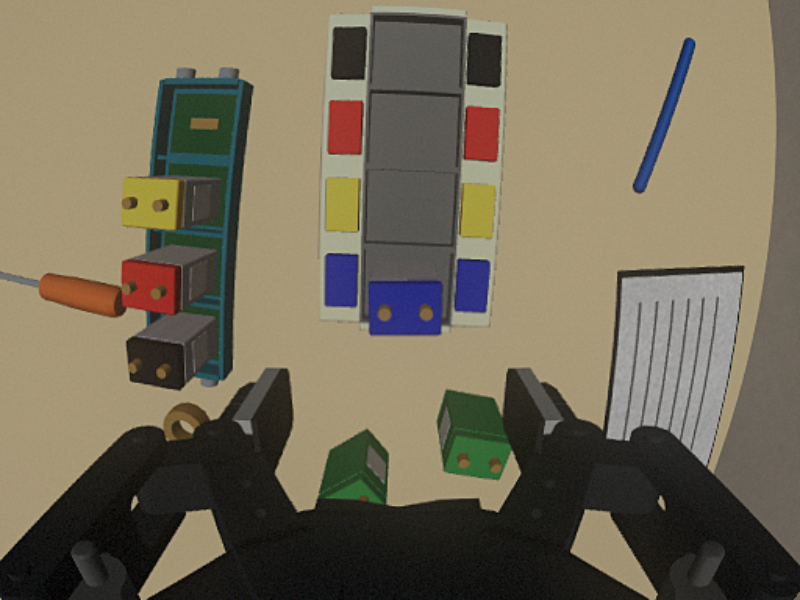

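Black, red and yellow stand in the housing. Blue's pins at (384,313) and (426,313) match the prediction (405,312). Decoys are clear.

Emit:
drive_tool --plan '[{"x":-0.01,"y":0.05,"z":0.4,"ax":-0.04,"ay":0,"az":0,"hand":70},{"x":-0.01,"y":0.05,"z":0.8,"ax":-0.04,"ay":0,"az":0,"hand":70},{"x":-0.01,"y":0.05,"z":1.2,"ax":-0.04,"ay":0,"az":0,"hand":70},{"x":-0.01,"y":0.05,"z":1.6,"ax":-0.04,"ay":0,"az":0,"hand":70},{"x":-0.01,"y":0.05,"z":1.9,"ax":-0.04,"ay":0,"az":0,"hand":70},{"x":-0.01,"y":0.05,"z":2.09,"ax":-0.04,"ay":0,"az":0,"hand":70},{"x":-0.01,"y":0.05,"z":2.09,"ax":-0.04,"ay":0,"az":0,"hand":70},{"x":-0.01,"y":0.05,"z":2.09,"ax":-0.04,"ay":0,"az":0,"hand":55}]'

```text
clock: 22.7
eef_pos: [623.8, -4.8, 43.0]
tcp_rot: [3.141, -0.0, 1.586]
contact_force: [-0.6, 0.2, 1.2]
opening: 0.667
grasp_force: 0.0
```

Emit:
drive_tool --plan '[{"x":0,"y":0,"z":0,"ax":0,"ay":0,"az":0,"hand":45},{"x":0,"y":0,"z":0,"ax":0,"ay":0,"az":0,"hand":30},{"x":0,"y":0,"z":0,"ax":0,"ay":0,"az":0,"hand":30},{"x":0,"y":0,"z":0,"ax":0,"ay":0,"az":0,"hand":30},{"x":0,"y":0,"z":0,"ax":0,"ay":0,"az":0,"hand":30},{"x":0,"y":0,"z":0,"ax":0,"ay":0,"az":0,"hand":30}]' --grip_force 50

```text
clock: 23.3
eef_pos: [624.3, -4.9, 43.9]
tcp_rot: [3.14, -0.0, 1.586]
contact_force: [-1.7, -0.5, 5.1]
opening: 0.435
grasp_force: 49.4
```

Emit:
drive_tool --plan '[{"x":0,"y":0,"z":-0.15,"ax":0,"ay":0,"az":0,"hand":30},{"x":0,"y":0,"z":-0.5,"ax":0,"ay":0,"az":0,"hand":30},{"x":0,"y":0,"z":-1,"ax":0,"ay":0,"az":0,"hand":30},{"x":0,"y":0,"z":-1.5,"ax":0,"ay":0,"az":0,"hand":30},{"x":0,"y":0,"z":-2,"ax":0,"ay":0,"az":0,"hand":30},{"x":0,"y":0,"z":-2.4,"ax":0,"ay":0,"az":0,"hand":30},{"x":0,"y":0,"z":-2.4,"ax":0,"ay":0,"az":0,"hand":30}]'

```text
clock: 24.0
eef_pos: [625.6, -5.0, 166.0]
tcp_rot: [3.136, -0.0, 1.586]
contact_force: [0.3, 0.4, -1.4]
opening: 0.429
grasp_force: 50.4
```

```bash
python3 - <<'E'
from h import *
to(479.5,107.6,160,1.454); print(monitor.sense()["eef_pos"])
E
```

```text
shift [ 2.295 -2.888  0.104] turn [ 0.055 -0.004  1.258]
[625.56017858  -4.97552983 166.0359476 ]
```

Emit:
drive_tool --plan '[{"x":0.3,"y":-0.4,"z":0,"ax":0,"ay":0,"az":0.2,"hand":30},{"x":0.7,"y":-0.9,"z":0,"ax":0,"ay":0,"az":0.5,"hand":30},{"x":1.1,"y":-1.4,"z":0,"ax":0,"ay":0,"az":0.8,"hand":30},{"x":1.5,"y":-1.95,"z":0,"ax":0,"ay":0,"az":1.1,"hand":30},{"x":2,"y":-2.5,"z":0,"ax":0,"ay":0,"az":1.26,"hand":30},{"x":2.3,"y":-2.88,"z":0.05,"ax":0.03,"ay":0,"az":1.26,"hand":30},{"x":2.3,"y":-2.88,"z":0.1,"ax":0.03,"ay":0,"az":1.26,"hand":30},{"x":2.3,"y":-2.88,"z":0.1,"ax":0.03,"ay":0,"az":1.26,"hand":30}]'

```text
clock: 24.8
eef_pos: [477.4, 108.0, 156.8]
tcp_rot: [-3.138, 0.0, 1.455]
contact_force: [0.2, 0.4, -2.5]
opening: 0.437
grasp_force: 50.5
```

Emit:
drive_tool --plan '[{"x":0,"y":0,"z":0.4,"ax":0,"ay":0,"az":0,"hand":30},{"x":0,"y":0,"z":0.9,"ax":0,"ay":0,"az":0,"hand":30},{"x":0,"y":0,"z":1.3,"ax":0,"ay":0,"az":0,"hand":30},{"x":0,"y":0,"z":1.3,"ax":0,"ay":0,"az":0,"hand":30},{"x":0,"y":0,"z":1.3,"ax":0,"ay":0,"az":0,"hand":30}]'

```text
clock: 25.3
eef_pos: [478.2, 107.5, 92.4]
tcp_rot: [-3.138, 0.0, 1.453]
contact_force: [-0.2, 0.2, -1.5]
opening: 0.432
grasp_force: 50.7
```

```bash
python3 - <<'E'
from h import *
to(479.5,107.6,38,1.454); print(monitor.sense()["eef_pos"])
E
```

```text
shift [0.006 0.03  1.088] turn [-0.035  0.003 -0.009]
[478.1504459  107.45184302  92.41605048]
```

Emit:
drive_tool --plan '[{"x":0,"y":0.02,"z":0.3,"ax":-0.02,"ay":0,"az":0,"hand":30},{"x":0,"y":0.02,"z":0.6,"ax":-0.02,"ay":0,"az":0,"hand":30},{"x":0,"y":0.02,"z":0.85,"ax":-0.02,"ay":0,"az":0,"hand":30},{"x":0,"y":0.02,"z":0.97,"ax":-0.02,"ay":0,"az":0,"hand":30},{"x":0,"y":0.02,"z":1.04,"ax":-0.02,"ay":0,"az":0,"hand":30},{"x":0,"y":0.02,"z":1.06,"ax":-0.02,"ay":0,"az":0,"hand":30},{"x":0,"y":0.02,"z":1.075,"ax":-0.02,"ay":0,"az":0,"hand":30},{"x":0,"y":0.02,"z":1.075,"ax":-0.02,"ay":0,"az":0,"hand":30}]'

```text
clock: 26.1
eef_pos: [478.8, 107.9, 39.1]
tcp_rot: [-3.141, -0.0, 1.454]
contact_force: [-0.0, 0.1, -1.8]
opening: 0.429
grasp_force: 50.7
```

Emit:
drive_tool --plan '[{"x":0,"y":0,"z":0.01,"ax":0,"ay":0,"az":0,"hand":30},{"x":0,"y":0,"z":0.01,"ax":0,"ay":0,"az":0,"hand":30}]'

```text
clock: 26.3
eef_pos: [478.6, 107.9, 38.4]
tcp_rot: [-3.141, -0.0, 1.454]
contact_force: [-0.1, 0.6, -1.6]
opening: 0.433
grasp_force: 50.7
```

Emit:
drive_tool --plan '[{"x":0,"y":0,"z":0.01,"ax":0,"ay":0,"az":0,"hand":30},{"x":0,"y":0,"z":0.015,"ax":0,"ay":0,"az":0,"hand":30},{"x":0,"y":0,"z":0.015,"ax":0,"ay":0,"az":0,"hand":30}]'

```text
clock: 26.6
eef_pos: [478.7, 108.0, 37.9]
tcp_rot: [-3.141, -0.0, 1.454]
contact_force: [-1.6, 0.5, 5.0]
opening: 0.43
grasp_force: 52.2
```

Blue is in contact. Release, rise, and move off toward the rack for a last look.

Emit:
drive_tool --plan '[{"x":0,"y":0,"z":0,"ax":0,"ay":0,"az":0,"hand":44},{"x":0,"y":0,"z":0,"ax":0,"ay":0,"az":0,"hand":52},{"x":0,"y":0,"z":0,"ax":0,"ay":0,"az":0,"hand":65},{"x":0,"y":0,"z":0,"ax":0,"ay":0,"az":0,"hand":70},{"x":0,"y":0,"z":-0.5,"ax":0,"ay":0,"az":0,"hand":70},{"x":0,"y":0,"z":-1.2,"ax":0,"ay":0,"az":0,"hand":70},{"x":0,"y":0,"z":-2,"ax":0,"ay":0,"az":0,"hand":70},{"x":0,"y":0,"z":-2.8,"ax":0,"ay":0,"az":0,"hand":70}]'

```text
clock: 27.4
eef_pos: [478.2, 107.7, 178.8]
tcp_rot: [-3.14, 0.0, 1.454]
contact_force: [1.2, 0.6, 0.0]
opening: 0.815
grasp_force: 0.0
```

Emit:
drive_tool --plan '[{"x":-0.7,"y":0.2,"z":-0.6,"ax":0,"ay":0,"az":0,"hand":70},{"x":-1.4,"y":0.4,"z":-1.2,"ax":0,"ay":0,"az":0,"hand":70},{"x":-2,"y":0.6,"z":-1.8,"ax":0,"ay":0,"az":0,"hand":70},{"x":-2.5,"y":0.7,"z":-2.2,"ax":0,"ay":0,"az":0,"hand":70},{"x":-2.8,"y":0.7,"z":-2.5,"ax":0,"ay":0,"az":0,"hand":70},{"x":-2.8,"y":0.7,"z":-2.5,"ax":0,"ay":0,"az":0,"hand":70},{"x":-2.8,"y":0.7,"z":-2.5,"ax":0,"ay":0,"az":0,"hand":70}]'

```text
clock: 28.1
eef_pos: [497.0, -35.2, 302.0]
tcp_rot: [-3.14, -0.0, 1.453]
contact_force: [0.8, 0.3, -1.4]
opening: 0.82
grasp_force: 0.0
```

```bash
python3 - <<'E'
from h import *
import pickle
c=imaging.camera_info("wrist");im=imaging.grab_frame("wrist"); pickle.dump(c,open("w5.pkl","wb"))
cv2.imwrite("pics/w5.png",cv2.resize(im[60:260,130:380,::-1],None,fx=3,fy=3,interpolation=cv2.INTER_CUBIC))
for t in [(461.4,-47.6),(467.5,4.1),(473.5,55.7),(479.6,107.4)]: print(((fproj(c,np.array([[*t,82.]]))-[130,60])*3).round())
E
```

```text
[[300. 352.]]
[[299. 238.]]
[[298. 121.]]
[[298.   6.]]
```

View pics/w5.png

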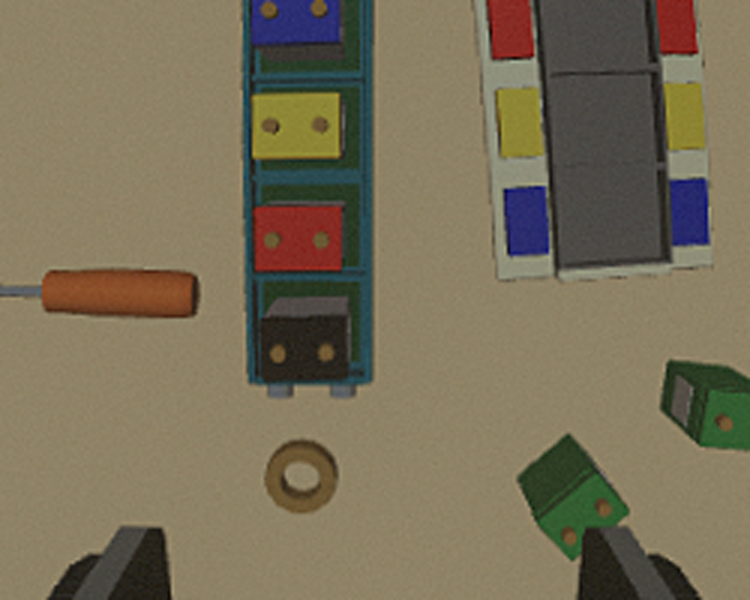

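All four modules stand upright in their bays. Tops at black (305,347), red (299,238), yellow (296,126) and blue (~(298,12)) lie within about 3 mm of the predicted bay centres. Handing in.

```bash
python3 -c "
from rig import r
print(r.sign_off())"
```

```text
the job is handed in; nothing more can be done
None
```

I loaded the four modules into the teal housing in reverse order (from the right: black, red, yellow, blue) and handed the job in at about 28 s; in the last camera view all four stood upright, about 3 mm or less from their bay centres.

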